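# Pack the grooming kit into its foam case and latch the lid

### The job

Pack the pet grooming kit away: press every kit item that is out on the bench (there may be a chew bone, comb, brush and nail grinder) fully down to the bottom of the foam cutout of its own shape in the open case; a cutout whose item is missing stays empty. When all are in, swing the green lid over and push it down against its gasket until the catch snaps and it stays shut. Leave the food bowl, treat jar and carrier latch where they are.

Things in the scene. Friction and masses are not known exactly. Their poses are not given: they have to be found in the camera images.
- bone_mid (a point): Centre, half-way up, of the red hard silicone chew bone, an upright-sided bone outline, 106 long, 30 wide at the shaft, 56 wide over the round end lobes (shaft free of lobes for 46 mm). It is 40 mm tall and about 140 g; it starts upright on the bench (centre 20 mm up). x runs along its length, y across, z up; either way round fits its cutout. May be absent.
- comb_mid (a point): Centre, half-way up, of the blue plastic grooming comb standing on its teeth, 110 long, 18 thick. It is 40 mm tall and about 80 g; it starts upright on the bench (centre 20 mm up). x runs along its length, y across, z up; either way round fits its cutout. May be absent.
- brush_mid (a point): Centre, half-way up, of the grooming brush standing on its black bristle pad: pad and wooden base 100 x 46 and 20 high, on top a wooden grip 84 long, 26 wide, 20 high. It is 40 mm tall and about 150 g; it starts upright on the bench (centre 20 mm up). x runs along its length, y across, z up; either way round fits its cutout. May be absent.
- grinder_mid (a point): Centre, half-way up, of the white electric nail grinder with a yellow cap, a block 106 long, 34 wide. It is 40 mm tall and about 160 g; it starts upright on the bench (centre 20 mm up). x runs along its length, y across, z up; either way round fits its cutout. May be absent.
- bone_foam_mouth (a point): Mouth centre of the bone's foam cutout (bone-shaped, 112 x 61 over all, 35 at the neck mm, 20 deep, light grey floor), level with the foam's top, 38 mm above the bench; x along the cutout, z up. Springy lips in its long sides hold the bone about 15 mm high until it is pushed down with about 8 to 16 N; fully seated it stands 20 mm proud, its centre at this point.
- comb_foam_mouth (a point): Mouth centre of the comb's foam cutout (narrow slot 116 x 23 mm, 20 deep, light grey floor), level with the foam's top, 38 mm above the bench; x along the cutout, z up. Springy lips in its long sides hold the comb about 15 mm high until it is pushed down with about 8 to 16 N; fully seated it stands 20 mm proud, its centre at this point.
- brush_foam_mouth (a point): Mouth centre of the brush's foam cutout (wide rectangle 106 x 51 mm, 20 deep, light grey floor), level with the foam's top, 38 mm above the bench; x along the cutout, z up. Springy lips in its long sides hold the brush about 15 mm high until it is pushed down with about 8 to 16 N; fully seated it stands 20 mm proud, its centre at this point.
- grinder_foam_mouth (a point): Mouth centre of the grinder's foam cutout (rectangle 112 x 39 mm, 20 deep, light grey floor), level with the foam's top, 38 mm above the bench; x along the cutout, z up. Springy lips in its long sides hold the grinder about 15 mm high until it is pushed down with about 8 to 16 N; fully seated it stands 20 mm proud, its centre at this point.
- case: Grey open case fixed on the bench, 270 (x) x 190 (y) x 38 mm high, filled level to its rim by four dark foam blocks, 130 x 90 mm each, two by two in any order. Origin: centre of its underside; x along the hinge, +y towards the hinged side, z up.
- lid_hinge (a point): Middle of the lid's hinge line, on the case's +y rim, 38 mm above the bench; axes as the case.
- lid (a joint): Lid angle, rad: 0 shut, 1.85 wide open. It starts open, stays where left above about 1.4, and below about 1.2 falls gently, to rest ajar at about 0.065. Then a steel bar on its free edge must be forced past the case's orange spring clip and onto a rubber gasket (10 to 16 N down near the free edge); caught, it stays below 0.015.
- lid_press (a point): Point on the green lid's outside face, at mid-length, 20 mm from its free edge and 170 mm from the hinge. The lid is a tray-like cover 270 x 190, 30 deep; its outside face lies 30 mm out from the hinge line and, shut, is level 68 mm above the bench. z: outward normal of that face; -y: from hinge to free edge; x parallel to the hinge.
- bowl: Steel food bowl, 130 across, 45 high; origin centre of underside. Not to be moved.
- jar: Empty open glass treat jar, 84 across, 105 high; origin centre of underside. Not to be moved.
- carrier_latch: Spare pet-carrier latch, grey plate 95 x 45 x 20 mm with a red button; origin centre of underside. Not to be moved.
Not all that is in view belongs to the job. What is shaped like the part that bears bone_mid but blue is not meant. What is shaped like the part that bears bone_foam_mouth but orange is not meant.

How it is judged:
By the outcome, as a careful person would: the job done as asked, in the order asked, and still so for the second after the job is handed in, with the robot touching nothing.
Of bone, comb, brush, grinder only 3 to 4 are there at a start; the rules pass over those that are not, and their reading is None.
At some moment in a run one of bone, brush, grinder may be knocked a few centimetres aside while the robot is not near it.
It also fails if it takes over 210 s, if anything falls off the work surface, if the arm or the gripper's body presses on something with over 40 N, if the wrist force passes 120 N, or if a joint passes its speed limit or range.

### The arm

A 6-joint arm with a two-finger parallel gripper is mounted at the origin on the work surface. World frame = base frame: x ahead of the robot, y to its left, z up, the work surface at z = 0. Lengths are in m, angles in rad, forces in N, time in s.
With the tool pointing down it reaches from about 0.35 to 0.975 m from the base axis. Payload 4.9 kg.
Tool frame: the origin (TCP) lies midway between the tips of the shut fingers; the grasp point (between the pads) lies 19 mm behind it; z points along the fingers, y is the line along which they close (so a half turn about z gives the same grasp; the last joint's range is limited). The gripper opens to 85 mm and grips with 20 to 120 N. Pads are 22 mm wide; open, the fingers measure 114 mm over their backs; the gripper's body (76 mm by 85 mm) begins 54 mm behind the grasp point. The pads swing forward as they close: fully open they stand 13 mm farther back than shut.
Start: joints at [1.15, 0.053, 1.613, -0, 1.476, -0.119], TCP at [0.186, 0.597, 0.231] pointing down, gripper open.
Joint ranges: [-3.01, 3.01], [-1.01, 2.22], [0.06, 2.58], [-1.02, 4.17], [0.09, 2.62], [-3.14, 3.14]. Speed limits (rad/s): [2.57, 2.57, 3.14, 3.14, 3.14, 3.14].

### API

Orientations are given as a unit quaternion [w, x, y, z].
In Python, from plant import state, grab_frame, job_done, cut_out, place_of gives the robot as it stands.
- The arm moves only by the tool jog_arm, never from a script. Its argument "motion" is text: rows parted by semicolons, each of 7 numbers parted by spaces: the opening in per cent of the stroke, from 0 (shut) to 100 (fully open), then the shift along the tool's x, y, z as a fraction of full scale, then the turn, a rotation vector about the tool's x, y, z as a fraction of full scale. A call has exactly 5 rows; each row is the pose to reach, as a shift and turn from the pose commanded when the call began, along the tool's axes at that moment; what a row does not reach only later rows make up. Full scale, the value 1, is 50 cm for a shift and 1.5 rad for a turn. A row lasts 1/8 s, in which the tool goes at most 62.5 mm and 10.7 degrees, less where a joint would pass 70% of its speed; a pose out of reach is approached as far as the arm can. A call with a number of a shift or a turn outside -1 to 1 is refused whole. A call with a gripper value outside its range is refused whole. The fingers move at their own pace and stop on an object; the grip force is fixed at half the most. Time passes only in rows, so rows that repeat a pose let the fingers close, or fill a call up. It gives the time, the measured TCP pose, the force, the opening and the grip force at its end, in the units of the state.
- state(): the state, without advancing time (a new reading comes with each control period).
- grab_frame(name): name is "side" or "top" or "wrist"; returns a dict with "color" (420x560x3 uint8, red, green, blue), "range_z" (420x560 float32, m along the optical axis (not along the pixel's ray), 0 where there is no reading), "intrinsics" (3x3 intrinsics, pixels), "k1" (the pictures are not rectified: a ray, as slopes to the right and down, at radius r is drawn at 1 + k1 r^2 times it, then the intrinsics apply), "world_from_camera" (4x4, takes a point from camera to world coordinates). Camera axes: x right, y up, looking along -z (the intrinsics and any distortion apply to the point x, -y, -z); pixel columns grow to the right and rows downward; lengths in m; the calibration is good to about 2 mm. A picture is of the moment at which its call begins.
- job_done(): hands the job in; it is judged then, once.
Trained networks look in the newest picture that a camera, given by its name, has taken for a name from the list of things; names that differ only in an ending like _2 or _b are one class to them, and where a whole thing is asked for, a point or a joint stands for the part that bears it (a point fixed in the world has none). Each returns a list of dicts, best first, with "p" (0 to 1); they miss things now and then, are a little off and sometimes report something else, mostly with a low value. They report only what shows in the picture. A call takes as long as a camera call. They do not tell look-alikes from the thing itself.
- cut_out(camera, thing): "pixels" (420x560 bool, what is visible of it).
- place_of(camera, thing): "at" ([x, y, z] in m, in world coordinates, good to about 4 mm: a listed point, or the origin of a listed thing).
The state is a dict: "time": time; "joint_pos": joint angles; "joint_vel": joint speeds; "joint_efforts": joint torques, N m; "tool_pos": TCP position; "tool_rot": TCP orientation; "contact_force": force on the tool from outside, world axes, zero at the start; "ft_torque": the same for the moment, N m; "gripper_width": opening from 0.0 (shut) to 1.0 (fully open); "grasp_force": force on a finger pad.
Only numpy, scipy, OpenCV 4.12 (cv2) and the standard library are available. Lean on these libraries where they do the work, as an engineer would, in place of code of your own. Each camera call takes 0.05 s, during which the arm holds its last target. There are 200 camera calls.

## Working session

There is one attempt and no reset: what is moved stays moved. The work goes in short steps, Python scripts to look and compute and a tool call to move; the robot and the scene stay as the last step left them, time stands still between calls to the robot, and variables do not carry over. Pictures are saved under pics/ and viewed, at most 14 in all, crops included, and the job is handed in when it is done.

Besides the shell and the picture viewer there is one more tool, called in YAML: its name, and indented under it one key for each argument. jog_arm: Moves the arm, as the interface text tells. Shift numbers are shares of 50 cm and turn numbers shares of 1.5 rad, none past 1 either way. Its arguments: {"type":"object","properties":{"motion":{"type":"string"}},"required":["motion"]}

```bash
mkdir -p pics; ls
cat > h.py <<'E'
import numpy as np, cv2
from plant import state, grab_frame, job_done, cut_out, place_of
from scipy.spatial.transform import Rotation as R
def cloud(f):
    K=f["intrinsics"];z=f["range_z"];h,w=z.shape
    u,v=np.meshgrid(np.arange(w),np.arange(h))
    p=cv2.undistortPoints(np.stack([u,v],-1).reshape(-1,1,2).astype(float),np.array(K,float),np.array([f["k1"],0,0,0.])).reshape(h,w,2)
    c=np.stack([p[...,0]*z,-p[...,1]*z,-z,np.ones_like(z)],-1)
    return (c@np.array(f["world_from_camera"]).T)[...,:3]
def save(f,n): cv2.imwrite(f"pics/{n}.png",f["color"][...,::-1])
def Rt(s): 
    q=s["tool_rot"]; return R.from_quat([q[1],q[2],q[3],q[0]])
E
python3 - <<'E'
from h import *
np.set_printoptions(precision=4,suppress=True)
a=grab_frame("top");b=grab_frame("side")
save(a,"top0");save(b,"side0")
print(state())
for cam,f in (("top",a),("side",b)):
  C=cloud(f);print(cam,np.array(f["world_from_camera"])[:3,3])
  for n in ["bone_mid","comb_mid","brush_mid","grinder_mid","bone_foam_mouth","comb_foam_mouth","brush_foam_mouth","grinder_foam_mouth","case","lid_hinge","lid_press","bowl","jar","carrier_latch"]:
    print(n,[(round(d["p"],2),np.round(d["at"],3).tolist()) for d in place_of(cam,n)[:3]])
E
```

```text
pics
{'time': 0.1, 'joint_pos': array([ 1.15  ,  0.0533,  1.6141, -0.    ,  1.476 , -0.119 ]), 'joint_vel': array([ 0.0002, -0.002 , -0.0038,  0.0015, -0.0014, -0.0008]), 'joint_efforts': array([ -0.001 , -39.4903, -37.1363,  -0.0002,   0.0039,  -0.    ]), 'tool_pos': array([0.1856, 0.5962, 0.2302]), 'tool_rot': array([-0.0002,  0.1503,  0.9886, -0.0009]), 'contact_force': array([-0.198 ,  0.2383, -0.2254]), 'ft_torque': array([-0.0391, -0.0101, -0.0084]), 'grasp_force': 0.0, 'gripper_width': 0.9975075563496502}
top [ 0.3174 -0.0238  1.0851]
bone_mid [(0.88, [0.326, -0.21, 0.019]), (0.65, [0.414, -0.11, 0.019]), (0.42, [0.586, 0.185, 0.039])]
comb_mid [(0.75, [0.607, -0.105, 0.023])]
brush_mid [(0.82, [0.445, -0.308, 0.018]), (0.33, [0.607, -0.107, 0.023])]
grinder_mid [(0.79, [0.576, -0.305, 0.019])]
bone_foam_mouth [(0.75, [0.459, 0.168, 0.035]), (0.69, [0.273, 0.25, 0.032])]
comb_foam_mouth [(0.86, [0.588, 0.186, 0.036])]
brush_foam_mouth [(0.8, [0.601, 0.098, 0.036]), (0.22, [0.447, -0.314, 0.017])]
grinder_foam_mouth [(0.66, [0.476, 0.081, 0.038])]
case []
lid_hinge []
lid_press
[... 339 characters left out ...]
7, -0.106, 0.018])]
brush_mid [(0.86, [0.439, -0.305, 0.019]), (0.46, [0.417, -0.107, 0.013])]
grinder_mid [(0.74, [0.58, -0.303, 0.017]), (0.49, [0.755, -0.221, -0.0]), (0.39, [0.511, 0.302, 0.193])]
bone_foam_mouth [(0.85, [0.275, 0.249, 0.036]), (0.73, [0.465, 0.168, 0.043]), (0.59, [0.803, -0.013, 0.002])]
comb_foam_mouth [(0.72, [0.592, 0.188, 0.04])]
brush_foam_mouth [(0.77, [0.603, 0.097, 0.037])]
grinder_foam_mouth [(0.81, [0.473, 0.084, 0.039])]
case []
lid_hinge [(0.94, [0.523, 0.227, 0.039])]
lid_press [(0.75, [0.516, 0.3, 0.193]), (0.59, [0.442, -0.303, 0.022])]
bowl [(0.55, [0.803, -0.014, 0.002])]
jar [(0.97, [0.753, -0.22, -0.001])]
carrier_latch [(0.6, [0.78, 0.167, -0.003])]
```

View pics/top0.png

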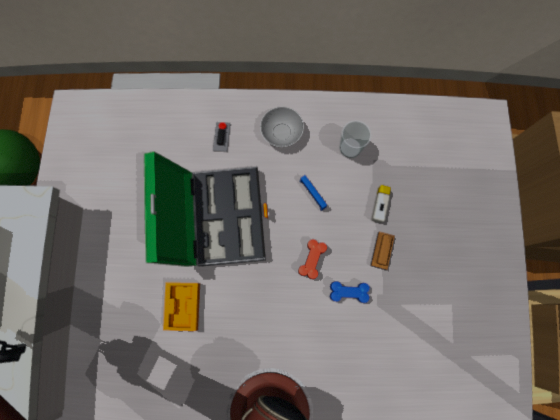

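View pics/side0.png

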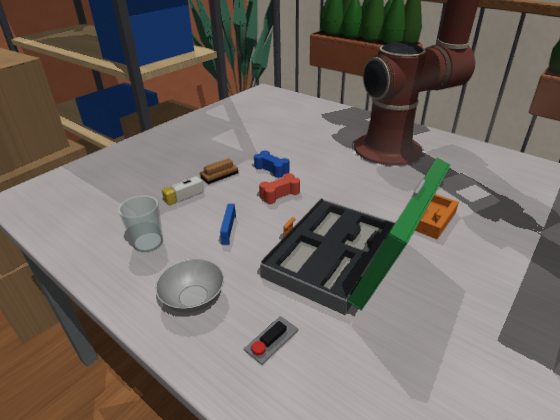

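The top view shows all four items: red bone (313,259), comb (313,193), brush (383,250) and grinder (381,203). The case is at (232,217) with the lid open on the left. The blue bone (350,292) and orange foam (180,307) are decoys. The side view agrees. Next I'll get the item yaws.

```bash
cat >> h.py <<'E'
def meas(cam,f,thing,near,zlo=-1,zhi=1,tol=.05):
    """rect (centre, yaw of long axis, size, z) of the mask nearest to near, world"""
    C=cloud(f);best=None
    for d in cut_out(cam,thing):
        m=d["pixels"]&(f["range_z"]>0); P=C[m]
        if len(P)<20: continue
        c=np.median(P[:,:2],0);e=np.hypot(*(c-near))
        if e<tol and (best is None or e<best[0]): best=(e,P,d["p"])
    if best is None: return None
    P=best[1];P=P[(P[:,2]>zlo)&(P[:,2]<zhi)]
    (cx,cy),(w,h),a=cv2.minAreaRect(P[:,:2].astype(np.float32)*1000)
    if w<h: w,h,a=h,w,a+90
    a=(a+90)%180-90
    return dict(p=round(best[2],2),c=(round(cx/1000,4),round(cy/1000,4)),yaw=round(a,1),size=(round(w),round(h)),z=np.round(np.percentile(P[:,2],[5,50,95]),4).tolist(),n=len(P))
I={"bone":(.415,-.112),"comb":(.607,-.105),"brush":(.443,-.307),"grinder":(.578,-.304)}
F={"bone":(.462,.168),"comb":(.59,.187),"brush":(.602,.098),"grinder":(.475,.083)}
E
python3 - <<'E'
from h import *
np.set_printoptions(precision=4,suppress=True)
for cam in ("top","side"):
  f=grab_frame(cam);print(cam)
  for n in I: print(n,meas(cam,f,n+"_mid",I[n],zlo=.03)); print("   foam",meas(cam,f,n+"_foam_mouth",F[n]))
  for n,c in (("case",(.53,.13)),("lid",(.52,.28)),("lid_hinge",(.52,.28))): print(n,meas(cam,f,n,c,tol=.2))
w=grab_frame("wrist");s=state()
W=np.array(w["world_from_camera"]);r=Rt(s)
print("cam in tool",r.inv().apply(W[:3,3]-s["tool_pos"])); print(r.inv().as_matrix()@W[:3,:3]);print(w["intrinsics"])
print(r.as_matrix())
E
```

```text
top
bone {'p': 0.57, 'c': (0.415, -0.1044), 'yaw': -18.7, 'size': (102, 51), 'z': [0.0363, 0.0395, 0.0428], 'n': 501}
   foam {'p': 0.98, 'c': (0.4628, 0.1725), 'yaw': 5.3, 'size': (132, 90), 'z': [0.0155, 0.0343, 0.0405], 'n': 1432}
comb {'p': 0.63, 'c': (0.6067, -0.1059), 'yaw': 35.8, 'size': (110, 19), 'z': [0.0352, 0.0394, 0.0427], 'n': 252}
   foam {'p': 0.65, 'c': (0.592, 0.1874), 'yaw': 7.0, 'size': (130, 88), 'z': [0.017, 0.0372, 0.0412], 'n': 1306}
brush {'p': 0.75, 'c': (0.4444, -0.3056), 'yaw': -15.0, 'size': (85, 28), 'z': [0.0338, 0.0393, 0.0427], 'n': 297}
   foam {'p': 0.73, 'c': (0.6047, 0.0975), 'yaw': 5.8, 'size': (136, 94), 'z': [0.0157, 0.0357, 0.0408], 'n': 1424}
grinder {'p': 0.88, 'c': (0.5781, -0.3013), 'yaw': -14.5, 'size': (103, 35), 'z': [0.0334, 0.0389, 0.0427], 'n': 417}
   foam {'p': 0.69, 'c': (0.4748, 0.0828), 'yaw': 5.7, 'size': (135, 91), 'z': [0.0161, 0.0367, 0.0408], 'n': 1531}
case {'p': 0.56, 'c': (0.5317, 0.2074), 'yaw': -82.8, 'size': (363, 287), 'z': [0.0357, 0.1133, 0.2194], 'n': 5561}
lid {'p': 0.92, 'c': (0.5572, 0.3122), 'yaw': 6.5, 'size'
[... 826 characters left out ...]
 6.9, 'size': (130, 88), 'z': [0.0192, 0.039, 0.0413], 'n': 1274}
case {'p': 0.4, 'c': (0.5918, 0.1865), 'yaw': 7.4, 'size': (135, 92), 'z': [0.0193, 0.0391, 0.0409], 'n': 2159}
lid {'p': 0.87, 'c': (0.3026, 0.2386), 'yaw': 8.1, 'size': (709, 85), 'z': [0.0571, 0.2134, 0.221], 'n': 3142}
lid_hinge {'p': 0.68, 'c': (0.3161, 0.1293), 'yaw': 7.0, 'size': (708, 309), 'z': [0.0066, 0.1133, 0.2205], 'n': 5248}
cam in tool [ 0.0808 -0.     -0.1439]
[[ 0.      0.9486  0.3165]
 [ 1.     -0.0002  0.0005]
 [ 0.0006  0.3165 -0.9486]]
[[320.3701   0.     275.5177]
 [  0.     320.3701 214.5327]
 [  0.       0.       1.    ]]
[[-0.9548  0.2972  0.    ]
 [ 0.2972  0.9548 -0.    ]
 [-0.     -0.     -1.    ]]
```

```bash
cat >> h.py <<'E'
def mv(*T):
    """fractions for successive calls to TCP targets (x,y,z,heading of tool x in deg), tool down"""
    s=state();p=np.array(s["tool_pos"]);r=Rt(s)
    for t in T:
        g=np.radians(t[3]);rt=R.from_matrix(np.array([[np.cos(g),np.sin(g),0],[np.sin(g),-np.cos(g),0],[0,0,-1.]]))
        d=r.inv().apply(np.array(t[:3])-p)/.5;w=(r.inv()*rt).as_rotvec()/1.5
        print(np.round(d,4).tolist(),np.round(w,4).tolist(),"rows>=",round(max(np.linalg.norm(d)*8,np.degrees(np.linalg.norm(w)*1.5)/10.7),1))
        p=np.array(t[:3]);r=rt
E
python3 - <<'E'
from h import *
mv((.186,.596,.30,162.7),(.37,.35,.30,175),(.56,.13,.28,187))
E
```

```text
[-0.0009, -0.0013, -0.1374] [-0.0, 0.0, 0.0001] rows>= 1.1
[-0.4977, -0.3603, 0.0] [0.0, 0.0, -0.1431] rows>= 4.9
[-0.4169, -0.4052, 0.04] [0.0, 0.0, -0.1396] rows>= 4.7
```

jog_arm:
  motion: "100 0 0 -0.07 0 0 0; 100 0 0 -0.138 0 0 0; 100 -0.1 -0.07 -0.138 0 0 -0.03; 100 -0.2 -0.145 -0.138 0 0 -0.06; 100 -0.3 -0.21 -0.138 0 0 -0.1"

```text
time: 3.38
tool_pos: [0.2985, 0.4504, 0.3006]
tool_rot: [0.0, 0.074, 0.997, 0.0]
contact_force: [1.2, 0.6, 0.3]
gripper_width: 0.999
grasp_force: 0.0
```

Run:
```python
from h import *
mv((.44,.27,.30,180),(.56,.13,.28,187))
```

```text
[-0.3335, -0.3148, 0.0012] [0.0003, 0.0004, -0.0994] rows>= 3.7
[-0.24, -0.28, 0.04] [0.0, 0.0, -0.0814] rows>= 3.0
```

jog_arm:
  motion: "100 -0.09 -0.085 0 0 0 -0.03; 100 -0.18 -0.17 0 0 0 -0.06; 100 -0.27 -0.25 0 0 0 -0.08; 100 -0.333 -0.315 0 0 0 -0.1; 100 -0.333 -0.315 0 0 0 -0.1"

```text
time: 4.0
tool_pos: [0.4399, 0.2688, 0.3003]
tool_rot: [0.0, 0.003, 1.0, -0.0]
contact_force: [-0.9, 0.5, -0.4]
gripper_width: 1.002
grasp_force: 0.0
```

jog_arm:
  motion: "100 -0.08 -0.095 0.01 0 0 -0.03; 100 -0.16 -0.19 0.02 0 0 -0.06; 100 -0.24 -0.28 0.04 0 0 -0.082; 100 -0.24 -0.28 0.04 0 0 -0.082; 100 -0.24 -0.28 0.04 0 0 -0.082"

```text
time: 4.62
tool_pos: [0.558, 0.1317, 0.2803]
tool_rot: [-0.0, -0.061, 0.998, 0.0]
contact_force: [-0.3, 0.6, 0.8]
gripper_width: 0.998
grasp_force: 0.0
```

Run:
```python
from h import *
f=grab_frame("wrist");save(f,"w1");np.savez("w1.npz",**f);print(state()["tool_pos"])
C=cloud(f);print(np.array(f["world_from_camera"])[:3,3])
m=(C[...,2]<.03)&(C[...,2]>.008)&(abs(C[...,0]-.53)<.14)&(abs(C[...,1]-.13)<.1)&(f["range_z"]>0)
m=m.astype(np.uint8);cv2.imwrite("pics/m1.png",np.hstack([f["color"][...,::-1][:, ::1],cv2.cvtColor(m*255,cv2.COLOR_GRAY2BGR)])[::1, ::1])
n,l,st,ce=cv2.connectedComponentsWithStats(m)
for i in range(1,n):
  if st[i,4]<200: continue
  P=C[l==i]
  (cx,cy),(w,h),a=cv2.minAreaRect(P[:,:2].astype(np.float32)*1000)
  if w<h:w,h,a=h,w,a+90
  print(st[i],round(cx,1),round(cy,1),round(w,1),round(h,1),round((a+90)%180-90,1),np.percentile(P[:,2],[5,50,95]).round(4))
```

```text
[0.55782433 0.13210772 0.28060093]
[0.47780453 0.12156705 0.42412964]
[ 222   47   37  103 3021] 474.3 80.3 112.9 38.2 6.9 [0.0178 0.0193 0.0215]
[ 292   47   57  103 4249] 463.5 171.0 112.9 60.7 6.9 [0.0179 0.0192 0.0224]
[ 305  165   21   85 1160] 594.8 187.2 113.7 21.7 6.5 [0.0179 0.0193 0.0247]
[ 223  168   42   79 2746] 605.3 96.2 104.5 50.6 6.8 [0.018  0.0193 0.0217]
```

View pics/w1.png

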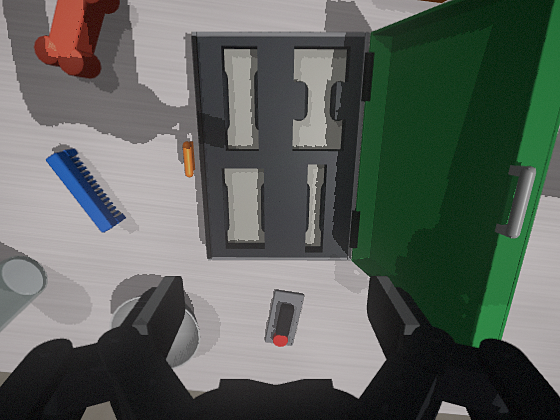

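The wrist view shows the four cutouts: grinder (240,98), bone (320,98), brush (244,205) and comb (315,207). Their measured sizes match the spec and the yaw is 6.85°. Next, the bone.

```bash
cat >> h.py <<'E'
def wlook(n,near,zlo=.03,zhi=.05,name=None,tol=.08,out=True):
    """wrist picture; rect of points zlo<z<zhi of the component nearest to near"""
    f=grab_frame("wrist");C=cloud(f)
    if name: save(f,name)
    m=((C[...,2]>zlo)&(C[...,2]<zhi)&(f["range_z"]>0)&(np.hypot(C[...,0]-near[0],C[...,1]-near[1])<tol+.05)).astype(np.uint8)
    k,l,st,ce=cv2.connectedComponentsWithStats(m);res=None
    for i in range(1,k):
        if st[i,4]<150: continue
        P=C[l==i];(cx,cy),(w,h),a=cv2.minAreaRect(P[:,:2].astype(np.float32)*1000)
        if w<h:w,h,a=h,w,a+90
        a=(a+90)%180-90;e=np.hypot(cx/1000-near[0],cy/1000-near[1]);col=f["color"][l==i].mean(0).round()
        print(n,round(cx,1),round(cy,1),"size",round(w,1),round(h,1),"yaw",round(a,1),"z",np.percentile(P[:,2],[5,50,95]).round(4),"rgb",col)
        if e<tol and (res is None or e<res[3]): res=(cx/1000,cy/1000,a,e)
    return res
E
python3 - <<'E'
from h import *
mv((.49,.0,.26,173),(.415,-.108,.20,161.3))
E
```

```text
[0.1669, -0.2457, 0.041] [0.0004, 0.0001, 0.1631] rows>= 2.4
[0.1226, -0.2327, 0.12] [0.0, 0.0, 0.1361] rows>= 2.3
```

jog_arm:
  motion: "100 0.08 -0.12 0.02 0 0 0.08; 100 0.167 -0.246 0.041 0 0 0.163; 100 0.167 -0.246 0.041 0 0 0.163; 100 0.167 -0.246 0.041 0 0 0.163; 100 0.167 -0.246 0.041 0 0 0.163"

```text
time: 5.3
tool_pos: [0.4905, 0.0, 0.2605]
tool_rot: [0.001, 0.061, 0.998, 0.0]
contact_force: [-0.1, -1.0, 0.5]
gripper_width: 0.998
grasp_force: 0.0
```

jog_arm:
  motion: "100 0.06 -0.115 0.06 0 0 0.07; 100 0.122 -0.232 0.12 0 0 0.136; 100 0.122 -0.232 0.12 0 0 0.136; 100 0.122 -0.232 0.12 0 0 0.136; 100 0.122 -0.232 0.12 0 0 0.136"

```text
time: 5.92
tool_pos: [0.4166, -0.1081, 0.2008]
tool_rot: [0.001, 0.162, 0.987, 0.0]
contact_force: [0.2, -0.4, 0.8]
gripper_width: 0.997
grasp_force: 0.0
```

Run:
```python
from h import *
r=wlook("bone",(.415,-.108),name="w2")
h=r[2]+180
mv((r[0],r[1],.10,h),(r[0],r[1],.024,h),(r[0],r[1],.13,h))
```

```text
bone 325.8 -180.6 size 55.8 54.1 yaw 71.1 z [0.0374 0.0411 0.0424] rgb [ 32.  61. 123.]
bone 415.4 -106.9 size 105.0 55.3 yaw -18.1 z [0.0388 0.0411 0.0423] rgb [141.  66.  54.]
[0.0035, 0.0014, 0.2018] [0.0002, 0.0011, -0.0064] rows>= 1.6
[0.0, 0.0, 0.152] [0.0, 0.0, 0.0] rows>= 1.2
[0.0, 0.0, -0.212] [0.0, 0.0, 0.0] rows>= 1.7
```

View pics/w2.png

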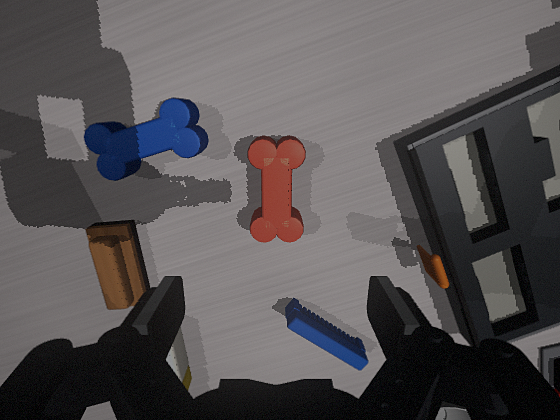

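Red bone is at (275,190), between the fingers, and its size matches. I'll grasp it.

jog_arm:
  motion: "100 0.0035 0.0015 0.1 0 0.001 -0.006; 100 0.0035 0.0015 0.2 0 0.001 -0.006; 100 0.0035 0.0015 0.29 0 0.001 -0.006; 100 0.0035 0.0015 0.354 0 0.001 -0.006; 100 0.0035 0.0015 0.354 0 0.001 -0.006"

```text
time: 6.6
tool_pos: [0.4127, -0.106, 0.0208]
tool_rot: [-0.003, 0.158, 0.987, 0.001]
contact_force: [0.5, 0.2, -0.0]
gripper_width: 1.0
grasp_force: 0.0
```

jog_arm:
  motion: "0 0 0 0 0 0 0; 0 0 0 0 0 0 0; 0 0 0 0 0 0 0; 0 0 0 0 0 0 0; 0 0 0 0 0 0 0"

```text
time: 7.22
tool_pos: [0.4154, -0.1083, 0.0245]
tool_rot: [0.001, 0.159, 0.987, -0.0]
contact_force: [0.4, 0.7, 5.3]
gripper_width: 0.333
grasp_force: 61.1
```

jog_arm:
  motion: "0 0 0 0 0 0 0; 0 0 0 0 0 0 0; 0 0 0 -0.06 0 0 0; 0 0 0 -0.14 0 0 0; 0 0 0 -0.212 0 0 0"

```text
time: 7.85
tool_pos: [0.4137, -0.1076, 0.1295]
tool_rot: [-0.001, 0.159, 0.987, 0.0]
contact_force: [0.4, -0.5, -1.3]
gripper_width: 0.336
grasp_force: 60.1
```

```bash
cat >> h.py <<'E'
YAW=6.85
S={"bone":(.4635,.1710),"comb":(.5948,.1872),"brush":(.6053,.0962),"grinder":(.4743,.0803)}
def held(n,lo=-.06,hi=.03,name=None):
    """item in hand, tool axes: rect of item-coloured points near the TCP"""
    f=grab_frame("wrist");s=state();C=cloud(f)
    if name: save(f,name)
    T=Rt(s).inv().apply((C-s["tool_pos"]).reshape(-1,3)).reshape(C.shape)
    hsv=cv2.cvtColor(f["color"],cv2.COLOR_RGB2HSV)
    m=(abs(T[...,0])<.075)&(abs(T[...,1])<.04)&(T[...,2]>lo)&(T[...,2]<hi)&(f["range_z"]>0)
    if n!="grinder": m&=hsv[...,1]>80
    P=T[m];(cx,cy),(w,h),a=cv2.minAreaRect(P[:,:2].astype(np.float32)*1000)
    print("held",n,"x",np.percentile(P[:,0],[1,99]).round(4),"y",np.percentile(P[:,1],[1,99]).round(4),"z",np.percentile(P[:,2],[2,20,50,80]).round(4),"rect",round(cx,1),round(cy,1),round(w,1),round(h,1),round(a,1),len(P))
E
python3 - <<'E'
from h import *
held("bone",name="w3")
b=S["bone"];mv((.44,.03,.16,175),(b[0],b[1],.13,186.85))
E
```

```text
held bone x [-0.0444  0.0555] y [-0.0361  0.0381] z [-0.0541 -0.0122 -0.0113 -0.0105] rect 3.9 0.0 104.6 80.0 0.0 20637
[0.0423, 0.2784, -0.0504] [-0.0011, 0.0044, -0.154] rows>= 2.3
[-0.0222, 0.285, 0.06] [0.0, 0.0, -0.1379] rows>= 2.3
```

Run:
```python
from h import *
held("bone",lo=-.02,hi=-.005,name="w3b")
s=state();print(s["tool_pos"],s["contact_force"])
```

```text
held bone x [-0.0479  0.0519] y [-0.0243  0.0244] z [-0.0197 -0.0191 -0.0185 -0.0179] rect 0.6 0.3 54.7 104.4 89.6 16678
[ 0.41672229 -0.10900689  0.13316462] [ 1.32210047  0.31286763 -0.88292656]
```

View pics/w3b.png

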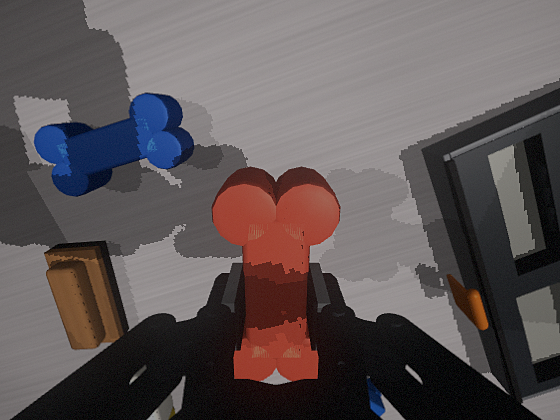

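Run:
```python
from h import *
b=S["bone"];mv((.44,.03,.16,175),(b[0],b[1],.13,186.85),(b[0],b[1],.07,186.85))
```

```text
[0.0425, 0.2786, -0.0543] [-0.0012, 0.0046, -0.1541] rows>= 2.3
[-0.0222, 0.285, 0.06] [0.0, 0.0, -0.1379] rows>= 2.3
[0.0, 0.0, 0.12] [0.0, 0.0, 0.0] rows>= 1.0
```

jog_arm:
  motion: "0 0.021 0.1 -0.054 0 0.0046 -0.05; 0 0.0425 0.2 -0.054 0 0.0046 -0.1; 0 0.0425 0.278 -0.054 0 0.0046 -0.154; 0 0.0425 0.278 -0.054 0 0.0046 -0.154; 0 0.0425 0.278 -0.054 0 0.0046 -0.154"

```text
time: 8.57
tool_pos: [0.4366, 0.0306, 0.1542]
tool_rot: [-0.005, 0.044, 0.999, 0.001]
contact_force: [-0.4, -0.2, -2.4]
gripper_width: 0.337
grasp_force: 60.5
```

jog_arm:
  motion: "0 -0.01 0.1 0.02 0 0 -0.05; 0 -0.022 0.2 0.04 0 0 -0.1; 0 -0.022 0.285 0.06 0 0 -0.138; 0 -0.022 0.285 0.06 0 0 -0.138; 0 -0.022 0.285 0.06 0 0 -0.138"

```text
time: 9.2
tool_pos: [0.4606, 0.1707, 0.1253]
tool_rot: [-0.005, -0.059, 0.998, 0.001]
contact_force: [-0.4, -0.0, -2.4]
gripper_width: 0.333
grasp_force: 60.7
```

jog_arm:
  motion: "0 0 0 0.03 0 0 0; 0 0 0 0.06 0 0 0; 0 0 0 0.09 0 0 0; 0 0 0 0.09 0 0 0; 0 0 0 0.09 0 0 0"

```text
time: 9.82
tool_pos: [0.4605, 0.172, 0.081]
tool_rot: [-0.004, -0.06, 0.998, 0.001]
contact_force: [-0.2, -0.7, -2.0]
gripper_width: 0.334
grasp_force: 60.7
```

```bash
cat >> h.py <<'E'
def now(n):
    s=state();e=np.array(s["tool_pos"]);x=Rt(s).as_matrix()[:,0]
    print("pos",e.round(4),"head",round(np.degrees(np.arctan2(x[1],x[0]))%360,2),"F",np.round(s["contact_force"],1),"w",round(s["gripper_width"],3),"t",round(s["time"],2),"tilt",np.round(Rt(s).as_matrix()[2,:2],3))
    return s
E
python3 - <<'E'
from h import *
held("bone",lo=-.023,hi=-.005);now(0)
b=S["bone"];mv((b[0],b[1],.062,186.85),(b[0],b[1],.039,186.85))
E
```

```text
held bone x [-0.0475  0.0521] y [-0.0248  0.0246] z [-0.0176 -0.0167 -0.0162 -0.0156] rect 0.8 -0.2 55.1 104.5 89.8 17002
pos [0.4608 0.1721 0.0814] head 186.86 F [ 0.6  0.  -1.7] w 0.332 t 9.88 tilt [0.007 0.003]
[-0.0054, -0.003, 0.0387] [0.0019, -0.0047, 0.0001] rows>= 0.3
[0.0, 0.0, 0.046] [0.0, 0.0, 0.0] rows>= 0.4
```

jog_arm:
  motion: "0 -0.007 -0.003 0 0.002 -0.0047 0; 0 -0.007 -0.003 0 0.002 -0.0047 0; 0 -0.007 -0.003 0.02 0.002 -0.0047 0; 0 -0.007 -0.003 0.038 0.002 -0.0047 0; 0 -0.007 -0.003 0.038 0.002 -0.0047 0"

```text
time: 10.5
tool_pos: [0.4626, 0.1707, 0.0602]
tool_rot: [-0.002, -0.06, 0.998, -0.0]
contact_force: [-0.7, -0.3, -2.4]
gripper_width: 0.333
grasp_force: 60.7
```

jog_arm:
  motion: "0 0 0 0.01 0 0 0; 0 0 0 0.02 0 0 0; 0 0 0 0.03 0 0 0; 0 0 0 0.03 0 0 0; 0 0 0 0.03 0 0 0"

```text
time: 11.12
tool_pos: [0.4656, 0.1712, 0.0482]
tool_rot: [0.002, -0.06, 0.998, 0.0]
contact_force: [3.4, 0.2, 2.3]
gripper_width: 0.338
grasp_force: 61.2
```

jog_arm:
  motion: "0 0 0 0.01 0 0 0; 0 0 0 0.016 0 0 0; 0 0 0 0.02 0 0 0; 0 0 0 0.02 0 0 0; 0 0 0 0.02 0 0 0"

```text
time: 11.75
tool_pos: [0.4651, 0.1712, 0.0424]
tool_rot: [-0.001, -0.06, 0.998, -0.0]
contact_force: [-14.5, -3.4, 35.2]
gripper_width: 0.332
grasp_force: 65.3
```

Run:
```python
from h import *
held("bone",lo=-.023,hi=-.005);now(0)
```

```text
held bone x [-0.0477  0.0519] y [-0.0247  0.0247] z [-0.0181 -0.0172 -0.0167 -0.016 ] rect 0.3 -0.1 55.1 105.3 89.6 17045
pos [0.4651 0.1712 0.0424] head 186.88 F [-14.2  -4.2  35.4] w 0.336 t 11.8 tilt [ 0.001 -0.001]
```

jog_arm:
  motion: "0 0.002 0 -0.005 0 0 0; 0 0.002 0 -0.01 0 0 0; 50 0.002 0 -0.01 0 0 0; 60 0.002 0 -0.01 0 0 0; 60 0.002 0 -0.01 0 0 0"

```text
time: 12.42
tool_pos: [0.4618, 0.1707, 0.0409]
tool_rot: [-0.002, -0.06, 0.998, -0.0]
contact_force: [0.7, 0.9, -0.5]
gripper_width: 0.596
grasp_force: 0.0
```

jog_arm:
  motion: "65 0 0 0 0 0 0; 65 0 0 -0.1 0 0 0; 65 0 0 -0.2 0 0 0; 65 0 0 -0.3 0 0 0; 65 0 0 -0.3 0 0 0"

```text
time: 13.05
tool_pos: [0.4659, 0.1715, 0.1976]
tool_rot: [0.005, -0.06, 0.998, 0.001]
contact_force: [-0.4, -0.9, 0.7]
gripper_width: 0.649
grasp_force: 0.0
```

Run:
```python
from h import *
now(0);wlook("bone",S["bone"],zlo=.045,zhi=.09)
mv((.52,.02,.22,200),(.607,-.106,.20,215.5))
```

```text
pos [0.4659 0.1715 0.1976] head 186.86 F [-0.4 -0.9  0.7] w 0.649 t 13.05 tilt [-0.009  0.001]
bone 387.8 233.1 size 38.6 4.0 yaw -83.1 z [0.0491 0.0707 0.0872] rgb [67. 91. 67.]
bone 464.8 256.3 size 148.9 14.9 yaw 6.6 z [0.0478 0.0699 0.0882] rgb [34. 77. 43.]
bone 464.0 170.5 size 104.4 55.1 yaw 6.8 z [0.057  0.0597 0.0609] rgb [216. 117.  95.]
[-0.0747, -0.3135, -0.0509] [-0.0002, 0.0027, -0.1529] rows>= 2.6
[-0.0773, -0.2963, 0.04] [0.0, 0.0, -0.1804] rows>= 2.5
```

jog_arm:
  motion: "100 -0.025 -0.1 -0.05 0 0 -0.05; 100 -0.05 -0.2 -0.05 0 0 -0.1; 100 -0.075 -0.313 -0.05 0 0 -0.153; 100 -0.075 -0.313 -0.05 0 0 -0.153; 100 -0.075 -0.313 -0.05 0 0 -0.153"

```text
time: 13.72
tool_pos: [0.5179, 0.0202, 0.215]
tool_rot: [-0.002, -0.173, 0.985, 0.001]
contact_force: [-0.5, -0.7, -0.7]
gripper_width: 1.001
grasp_force: 0.0
```

jog_arm:
  motion: "100 -0.025 -0.1 0.02 0 0 -0.06; 100 -0.05 -0.2 0.03 0 0 -0.12; 100 -0.077 -0.296 0.04 0 0 -0.18; 100 -0.077 -0.296 0.04 0 0 -0.18; 100 -0.077 -0.296 0.04 0 0 -0.18"

```text
time: 14.35
tool_pos: [0.6051, -0.1042, 0.196]
tool_rot: [-0.001, -0.305, 0.952, 0.001]
contact_force: [0.3, 0.2, 0.3]
gripper_width: 1.0
grasp_force: 0.0
```

jog_arm:
  motion: "100 0 0 0 0 0 0; 100 0 0 0 0 0 0; 100 0 0 0 0 0 0; 100 0 0 0 0 0 0; 100 0 0 0 0 0 0"

```text
time: 14.98
tool_pos: [0.6057, -0.1059, 0.1969]
tool_rot: [-0.0, -0.305, 0.952, -0.0]
contact_force: [-0.3, -0.5, -0.8]
gripper_width: 1.001
grasp_force: 0.0
```

Run:
```python
from h import *
now(0)
r=wlook("comb",(.607,-.106))
h=r[2]+180
mv((r[0],r[1],.08,h),(r[0],r[1],.024,h),(r[0],r[1],.13,h))
```

```text
pos [ 0.6057 -0.1059  0.1969] head 215.48 F [-0.3 -0.5 -0.8] w 1.001 t 14.97 tilt [0.001 0.   ]
comb 607.2 -108.4 size 109.0 17.6 yaw 35.9 z [0.0391 0.041  0.0422] rgb [ 43.  70. 121.]
[0.0001, -0.0058, 0.2338] [0.0001, -0.0005, -0.0055] rows>= 1.9
[0.0, 0.0, 0.112] [0.0, 0.0, 0.0] rows>= 0.9
[0.0, 0.0, -0.212] [0.0, 0.0, 0.0] rows>= 1.7
```

jog_arm:
  motion: "100 0 -0.006 0.1 0 0 -0.005; 100 0 -0.006 0.2 0 0 -0.005; 100 0 -0.006 0.28 0 0 -0.005; 100 0 -0.006 0.346 0 0 -0.005; 100 0 -0.006 0.346 0 0 -0.005"

```text
time: 15.65
tool_pos: [0.6045, -0.1077, 0.0204]
tool_rot: [-0.003, -0.308, 0.951, 0.002]
contact_force: [-0.0, 0.5, -0.5]
gripper_width: 0.999
grasp_force: 0.0
```

jog_arm:
  motion: "0 0 0 0 0 0 0; 0 0 0 0 0 0 0; 0 0 0 0 0 0 0; 0 0 0 0 0 0 0; 0 0 0 0 0 0 0"

```text
time: 16.27
tool_pos: [0.608, -0.1085, 0.0251]
tool_rot: [0.0, -0.308, 0.951, -0.0]
contact_force: [-2.2, 2.0, 5.7]
gripper_width: 0.19
grasp_force: 59.0
```

jog_arm:
  motion: "0 0 0 0 0 0 0; 0 0 0 0 0 0 0; 0 0 0 -0.08 0 0 0; 0 0 0 -0.16 0 0 0; 0 0 0 -0.24 0 0 0"

```text
time: 16.9
tool_pos: [0.6068, -0.1082, 0.1442]
tool_rot: [-0.001, -0.308, 0.951, 0.0]
contact_force: [0.7, -0.9, -1.0]
gripper_width: 0.186
grasp_force: 58.8
```

jog_arm:
  motion: "0 0 0 0 0 0 0; 0 0 0 0 0 0 0; 0 0 0 0 0 0 0; 0 0 0 0 0 0 0; 0 0 0 0 0 0 0"

```text
time: 17.52
tool_pos: [0.607, -0.1082, 0.1429]
tool_rot: [-0.001, -0.308, 0.951, 0.0]
contact_force: [-1.0, 0.1, -0.9]
gripper_width: 0.199
grasp_force: 58.8
```

Run:
```python
from h import *
now(0);held("comb",lo=-.023,hi=-.005)
b=S["comb"];mv((.60,.04,.15,200),(b[0],b[1],.14,186.85),(b[0],b[1],.07,186.85))
```

```text
pos [ 0.607  -0.1082  0.1429] head 215.91 F [-1.   0.1 -0.9] w 0.199 t 17.52 tilt [0.002 0.001]
held comb x [-0.0504  0.0547] y [-0.0091  0.0082] z [-0.0171 -0.0164 -0.0158 -0.0152] rect 1.5 -1.5 107.4 41.8 12.5 8054
[-0.1623, 0.2485, -0.0135] [0.0006, -0.001, 0.1851] rows>= 2.4
[-0.0909, 0.2802, 0.02] [0.0, 0.0, 0.153] rows>= 2.4
[0.0, 0.0, 0.14] [0.0, 0.0, 0.0] rows>= 1.1
```

jog_arm:
  motion: "0 -0.055 0.08 -0.013 0 0 0.06; 0 -0.11 0.165 -0.013 0 0 0.12; 0 -0.162 0.248 -0.013 0.0006 -0.001 0.185; 0 -0.162 0.248 -0.013 0.0006 -0.001 0.185; 0 -0.162 0.248 -0.013 0.0006 -0.001 0.185"

```text
time: 18.2
tool_pos: [0.6003, 0.0394, 0.1503]
tool_rot: [0.0, -0.174, 0.985, -0.001]
contact_force: [-1.0, -0.4, -0.9]
gripper_width: 0.195
grasp_force: 58.9
```

jog_arm:
  motion: "0 -0.03 0.09 0.02 0 0 0.05; 0 -0.06 0.18 0.02 0 0 0.1; 0 -0.091 0.28 0.02 0 0 0.153; 0 -0.091 0.28 0.02 0 0 0.153; 0 -0.091 0.28 0.02 0 0 0.153"

```text
time: 18.82
tool_pos: [0.5955, 0.1855, 0.1401]
tool_rot: [0.0, -0.06, 0.998, -0.001]
contact_force: [-0.2, 0.2, -1.4]
gripper_width: 0.196
grasp_force: 59.0
```

jog_arm:
  motion: "0 0 0 0.05 0 0 0; 0 0 0 0.09 0 0 0; 0 0 0 0.12 0 0 0; 0 0 0 0.12 0 0 0; 0 0 0 0.12 0 0 0"

```text
time: 19.45
tool_pos: [0.5958, 0.1866, 0.0809]
tool_rot: [0.001, -0.06, 0.998, -0.0]
contact_force: [0.3, 0.7, -0.5]
gripper_width: 0.189
grasp_force: 59.1
```

Run:
```python
from h import *
now(0);held("comb",lo=-.023,hi=-.005)
b=S["comb"];mv((b[0],b[1],.062,186.85))
```

```text
pos [0.5958 0.1866 0.0809] head 186.85 F [ 0.3  0.7 -0.5] w 0.189 t 19.45 tilt [-0.002 -0.   ]
held comb x [-0.0503  0.0547] y [-0.0093  0.0173] z [-0.0174 -0.0163 -0.0157 -0.015 ] rect 1.3 0.9 42.3 107.6 77.2 8339
[0.0024, 0.0012, 0.0386] [-0.0003, 0.0018, 0.0001] rows>= 0.3
```

jog_arm:
  motion: "0 0.0015 0.002 0 0 0.002 0; 0 0.0015 0.002 0.02 0 0.002 0; 0 0.0015 0.002 0.04 0 0.002 0; 0 0.0015 0.002 0.055 0 0.002 0; 0 0.0015 0.002 0.065 0 0.002 0"

```text
time: 20.12
tool_pos: [0.5954, 0.1872, 0.0487]
tool_rot: [-0.0, -0.06, 0.998, -0.001]
contact_force: [-0.6, -2.1, 6.4]
gripper_width: 0.192
grasp_force: 60.0
```

jog_arm:
  motion: "0 0 0 0.005 0 0 0; 0 0 0 0.01 0 0 0; 0 0 0 0.015 0 0 0; 0 0 0 0.018 0 0 0; 0 0 0 0.018 0 0 0"

```text
time: 20.75
tool_pos: [0.5954, 0.1873, 0.043]
tool_rot: [-0.001, -0.06, 0.998, -0.001]
contact_force: [-10.1, -4.4, 21.5]
gripper_width: 0.192
grasp_force: 61.9
```

Run:
```python
from h import *
now(0);held("comb",lo=-.023,hi=-.005)
```

```text
pos [0.5954 0.1873 0.043 ] head 186.88 F [-10.1  -4.4  21.5] w 0.192 t 20.75 tilt [ 0.002 -0.002]
held comb x [-0.0506  0.0545] y [-0.0093  0.0175] z [-0.0179 -0.0168 -0.0162 -0.0155] rect 1.4 1.3 41.8 107.4 78.2 8424
```

jog_arm:
  motion: "0 0.001 0 0.004 0 0 0; 0 0.001 0 0.004 0 0 0; 0 0.001 0 0.004 0 0 0; 0 0.001 0 -0.004 0 0 0; 0 0.001 0 -0.006 0 0 0"

```text
time: 21.42
tool_pos: [0.5953, 0.1873, 0.0431]
tool_rot: [0.001, -0.06, 0.998, -0.001]
contact_force: [2.3, -2.4, 4.7]
gripper_width: 0.192
grasp_force: 59.8
```

jog_arm:
  motion: "25 0 0 0 0 0 0; 40 0 0 0 0 0 0; 40 0 0 0 0 0 0; 40 0 0 -0.04 0 0 0; 50 0 0 -0.1 0 0 0"

```text
time: 22.05
tool_pos: [0.5932, 0.1875, 0.0921]
tool_rot: [-0.002, -0.06, 0.998, -0.0]
contact_force: [-0.2, 0.6, 0.5]
gripper_width: 0.502
grasp_force: 0.0
```

jog_arm:
  motion: "65 0 0 -0.1 0 0 0; 65 0 0 -0.2 0 0 0; 65 0 0 -0.2 0 0 0; 65 0 0 -0.2 0 0 0; 65 0 0 -0.2 0 0 0"

```text
time: 22.68
tool_pos: [0.5931, 0.1875, 0.19]
tool_rot: [-0.003, -0.06, 0.998, -0.0]
contact_force: [-0.4, -0.9, -0.4]
gripper_width: 0.647
grasp_force: 0.0
```

Run:
```python
from h import *
now(0);wlook("comb",S["comb"],zlo=.048,zhi=.09)
mv((.55,-.05,.24,175),(.50,-.29,.24,165.5))
```

```text
pos [0.5931 0.1875 0.19  ] head 186.86 F [-0.4 -0.9 -0.4] w 0.647 t 22.68 tilt [ 0.005 -0.001]
comb 491.5 173.9 size 54.8 51.6 yaw -83.2 z [0.0581 0.0599 0.0612] rgb [220. 121.  99.]
comb 570.1 268.6 size 172.3 39.4 yaw -2.4 z [0.0503 0.0706 0.0882] rgb [31. 79. 42.]
comb 595.6 185.6 size 109.5 17.9 yaw 6.7 z [0.0573 0.0592 0.0604] rgb [ 68. 125. 203.]
[0.1428, -0.4612, -0.0993] [-0.0008, -0.0036, 0.138] rows>= 3.9
[0.0578, -0.4869, 0.0] [0.0, 0.0, 0.1105] rows>= 3.9
```

jog_arm:
  motion: "100 0.035 -0.115 -0.1 0 0 0.04; 100 0.07 -0.23 -0.1 0 0 0.08; 100 0.107 -0.345 -0.1 0 -0.0036 0.11; 100 0.143 -0.461 -0.1 0 -0.0036 0.138; 100 0.143 -0.461 -0.1 0 -0.0036 0.138"

```text
time: 23.35
tool_pos: [0.5496, -0.0529, 0.2407]
tool_rot: [0.001, 0.046, 0.999, -0.0]
contact_force: [0.6, 0.1, -0.7]
gripper_width: 0.999
grasp_force: 0.0
```

jog_arm:
  motion: "100 0.015 -0.12 0 0 0 0.03; 100 0.03 -0.24 0 0 0 0.06; 100 0.045 -0.36 0 0 0 0.09; 100 0.058 -0.487 0 0 0 0.11; 100 0.058 -0.487 0 0 0 0.11"

```text
time: 23.98
tool_pos: [0.4997, -0.2922, 0.2406]
tool_rot: [0.001, 0.128, 0.992, 0.0]
contact_force: [0.4, 0.1, -0.1]
gripper_width: 0.999
grasp_force: 0.0
```

jog_arm:
  motion: "100 0 0 0 0 0 0; 100 0 0 0 0 0 0; 100 0 0 0 0 0 0; 100 0 0 0 0 0 0; 100 0 0 0 0 0 0"

```text
time: 24.6
tool_pos: [0.5008, -0.2894, 0.2421]
tool_rot: [0.002, 0.126, 0.992, -0.0]
contact_force: [-0.5, -0.0, -0.4]
gripper_width: 1.002
grasp_force: 0.0
```

Run:
```python
from h import *
now(0);r=wlook("grinder",(.578,-.304),name="w4")
h=r[2]+180
mv((r[0],r[1],.10,h),(r[0],r[1],.024,h))
```

```text
pos [ 0.5008 -0.2894  0.2421] head 165.58 F [-0.5 -0.  -0.4] w 1.002 t 24.6 tilt [-0.004  0.   ]
grinder 465.8 -312.8 size 41.3 26.1 yaw -13.8 z [0.0384 0.041  0.0424] rgb [93. 64. 41.]
grinder 579.0 -305.0 size 105.2 33.2 yaw -13.4 z [0.0369 0.0407 0.0423] rgb [112. 109.  95.]
[-0.1582, 0.009, 0.2847] [0.0001, 0.0024, -0.0117] rows>= 2.6
[0.0, 0.0, 0.152] [0.0, 0.0, 0.0] rows>= 1.2
```

View pics/w4.png

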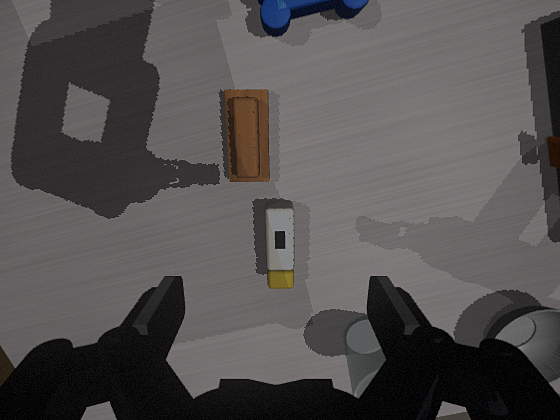

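Brush is at (245,138) and grinder at (280,248); both look undisturbed. I'll grasp the grinder.

jog_arm:
  motion: "100 -0.053 0.003 0.09 0 0.0024 -0.012; 100 -0.106 0.006 0.18 0 0.0024 -0.012; 100 -0.158 0.009 0.28 0 0.0024 -0.012; 100 -0.158 0.009 0.28 0 0.0024 -0.012; 100 -0.158 0.009 0.28 0 0.0024 -0.012"

```text
time: 25.28
tool_pos: [0.5791, -0.3056, 0.1035]
tool_rot: [0.0, 0.117, 0.993, -0.0]
contact_force: [0.1, 0.3, 0.5]
gripper_width: 1.0
grasp_force: 0.0
```

Run:
```python
from h import *
now(0);r=wlook("grinder",(.578,-.304))
mv((r[0],r[1],.024,r[2]+180))
```

```text
pos [ 0.5791 -0.3056  0.1035] head 166.58 F [0.1 0.3 0.5] w 1.0 t 25.27 tilt [-0.001 -0.   ]
grinder 465.8 -312.8 size 41.9 26.4 yaw -13.7 z [0.0378 0.041  0.0423] rgb [94. 63. 37.]
grinder 579.1 -304.5 size 104.5 34.1 yaw -13.3 z [0.0374 0.0408 0.0422] rgb [109. 105.  92.]
[0.0022, 0.0029, 0.1619] [-0.0009, 0.0022, -0.0015] rows>= 1.3
```

jog_arm:
  motion: "100 0.001 0.002 0.08 0 0 0; 100 0.001 0.002 0.16 0 0 0; 100 0.001 0.002 0.16 0 0 0; 0 0.001 0.002 0.16 0 0 0; 0 0.001 0.002 0.16 0 0 0"

```text
time: 25.95
tool_pos: [0.5803, -0.3055, 0.0259]
tool_rot: [0.002, 0.117, 0.993, -0.001]
contact_force: [-0.0, -0.3, -0.4]
gripper_width: 0.604
grasp_force: 0.0
```

jog_arm:
  motion: "0 0 0 0 0 0 0; 0 0 0 0 0 0 0; 0 0 0 0 0 0 0; 0 0 0 0 0 0 0; 0 0 0 -0.08 0 0 0"

```text
time: 26.58
tool_pos: [0.5757, -0.3023, 0.0587]
tool_rot: [-0.004, 0.117, 0.993, 0.002]
contact_force: [-0.1, 0.6, -2.4]
gripper_width: 0.381
grasp_force: 61.1
```

jog_arm:
  motion: "0 0 0 -0.08 0 0 0; 0 0 0 -0.16 0 0 0; 0 0 0 -0.16 0 0 0; 0 0 0 -0.16 0 0 0; 0 0 0 -0.16 0 0 0"

```text
time: 27.2
tool_pos: [0.5771, -0.3032, 0.1392]
tool_rot: [-0.002, 0.117, 0.993, 0.001]
contact_force: [0.4, 0.2, -2.8]
gripper_width: 0.379
grasp_force: 61.3
```

Run:
```python
from h import *
now(0);held("grinder",lo=-.023,hi=-.01)
b=S["grinder"];mv((.54,-.1,.16,175),(b[0],b[1],.14,186.85),(b[0],b[1],.08,186.85))
```

```text
pos [ 0.5771 -0.3032  0.1392] head 166.57 F [ 0.4  0.2 -2.8] w 0.379 t 27.2 tilt [0.005 0.002]
held grinder x [-0.0486  0.0523] y [-0.0253  0.0252] z [-0.0199 -0.0167 -0.0159 -0.0148] rect 0.6 1.5 57.7 107.9 75.9 15214
[0.1671, 0.3783, -0.0397] [0.0014, -0.0028, -0.098] rows>= 3.3
[0.1623, 0.3478, 0.04] [0.0, 0.0, -0.1379] rows>= 3.1
[0.0, 0.0, 0.12] [0.0, 0.0, 0.0] rows>= 1.0
```

jog_arm:
  motion: "0 0.045 0.095 -0.02 0 0 -0.025; 0 0.09 0.19 -0.04 0 0 -0.05; 0 0.13 0.285 -0.04 0 0 -0.075; 0 0.167 0.378 -0.04 0.0014 -0.002 -0.098; 0 0.167 0.378 -0.04 0.0014 -0.002 -0.098"

```text
time: 27.88
tool_pos: [0.5399, -0.0978, 0.1607]
tool_rot: [0.0, 0.042, 0.999, -0.0]
contact_force: [0.6, -1.0, -2.5]
gripper_width: 0.381
grasp_force: 61.3
```

jog_arm:
  motion: "0 0.04 0.09 0.01 0 0 -0.035; 0 0.08 0.18 0.02 0 0 -0.07; 0 0.12 0.27 0.03 0 0 -0.105; 0 0.162 0.348 0.04 0 0 -0.138; 0 0.162 0.348 0.04 0 0 -0.138"

```text
time: 28.5
tool_pos: [0.4742, 0.0807, 0.1401]
tool_rot: [-0.0, -0.061, 0.998, -0.001]
contact_force: [0.6, 0.3, -2.1]
gripper_width: 0.382
grasp_force: 61.4
```

jog_arm:
  motion: "0 0 0 0.05 0 0 0; 0 0 0 0.1 0 0 0; 0 0 0 0.12 0 0 0; 0 0 0 0.12 0 0 0; 0 0 0 0.12 0 0 0"

```text
time: 29.12
tool_pos: [0.4769, 0.0789, 0.0828]
tool_rot: [0.002, -0.06, 0.998, -0.001]
contact_force: [0.1, -0.3, -2.1]
gripper_width: 0.378
grasp_force: 61.5
```

Run:
```python
from h import *
now(0);held("grinder",lo=-.023,hi=-.01)
b=S["grinder"];mv((b[0],b[1],.062,186.85))
```

```text
pos [0.4769 0.0789 0.0828] head 186.82 F [ 0.1 -0.3 -2.1] w 0.378 t 29.12 tilt [-0.004 -0.003]
held grinder x [-0.0487  0.0522] y [-0.0258  0.025 ] z [-0.02   -0.0168 -0.016  -0.0148] rect 0.9 1.0 57.9 107.2 75.6 15228
[0.0051, 0.0033, 0.042] [-0.0019, 0.0029, -0.0002] rows>= 0.3
```

jog_arm:
  motion: "0 0.003 0.002 0 -0.001 0.0015 0; 0 0.003 0.002 0.02 -0.001 0.0015 0; 0 0.003 0.002 0.036 -0.001 0.0015 0; 0 0.003 0.002 0.036 -0.001 0.0015 0; 0 0.003 0.002 0.036 -0.001 0.0015 0"

```text
time: 29.8
tool_pos: [0.4742, 0.0801, 0.0636]
tool_rot: [-0.0, -0.06, 0.998, -0.001]
contact_force: [-0.5, 0.5, -1.8]
gripper_width: 0.377
grasp_force: 61.5
```

Run:
```python
from h import *
now(0)
b=S["grinder"];mv((b[0],b[1],.05,186.85))
```

```text
pos [0.4742 0.0801 0.0636] head 186.86 F [-0.5  0.5 -1.8] w 0.377 t 29.8 tilt [ 0.    -0.001]
[-0.0002, 0.0005, 0.0271] [-0.0007, -0.0003, 0.0001] rows>= 0.2
```

jog_arm:
  motion: "0 0 0.0005 0.012 0 0 0; 0 0 0.0005 0.024 0 0 0; 0 0 0.0005 0.034 0 0 0; 0 0 0.0005 0.042 0 0 0; 0 0 0.0005 0.05 0 0 0"

```text
time: 30.42
tool_pos: [0.4759, 0.0806, 0.0426]
tool_rot: [0.0, -0.06, 0.998, -0.0]
contact_force: [-17.1, 0.6, 43.5]
gripper_width: 0.382
grasp_force: 66.9
```

jog_arm:
  motion: "0 0 0 0.002 0 0 0; 0 0 0 0.004 0 0 0; 0 0 0 0.005 0 0 0; 0 0 0 0.005 0 0 0; 0 0 0 0.005 0 0 0"

```text
time: 31.05
tool_pos: [0.4759, 0.0805, 0.0426]
tool_rot: [-0.0, -0.06, 0.998, -0.001]
contact_force: [-19.7, 1.5, 41.8]
gripper_width: 0.378
grasp_force: 66.9
```

Run:
```python
from h import *
now(0);held("grinder",lo=-.023,hi=-.01)
```

```text
pos [0.4759 0.0805 0.0426] head 186.87 F [-19.7   1.5  41.8] w 0.378 t 31.05 tilt [ 0.001 -0.001]
held grinder x [-0.0491  0.0523] y [-0.0257  0.0248] z [-0.0198 -0.017  -0.0162 -0.0152] rect 0.5 -1.8 108.1 57.9 13.9 15290
```

jog_arm:
  motion: "0 0.003 0 -0.007 0 0 0; 0 0.003 0 -0.014 0 0 0; 45 0.003 0 -0.014 0 0 0; 60 0.003 0 -0.014 0 0 0; 60 0.003 0 -0.014 0 0 0"

```text
time: 31.72
tool_pos: [0.4721, 0.0799, 0.0425]
tool_rot: [-0.001, -0.06, 0.998, -0.001]
contact_force: [0.3, -0.0, -0.7]
gripper_width: 0.6
grasp_force: 0.0
```

jog_arm:
  motion: "65 0 0 -0.1 0 0 0; 65 0 0 -0.2 0 0 0; 65 0 0 -0.3 0 0 0; 65 0 0 -0.3 0 0 0; 65 0 0 -0.3 0 0 0"

```text
time: 32.35
tool_pos: [0.4723, 0.0802, 0.1925]
tool_rot: [-0.001, -0.06, 0.998, -0.001]
contact_force: [-0.1, 0.3, -1.0]
gripper_width: 0.648
grasp_force: 0.0
```

Run:
```python
from h import *
now(0);wlook("grinder",S["grinder"],zlo=.048,zhi=.09)
mv((.47,-.11,.22,175),(.453,-.307,.20,166))
```

```text
pos [0.4723 0.0802 0.1925] head 186.86 F [-0.1  0.3 -1. ] w 0.648 t 32.35 tilt [ 0.001 -0.001]
grinder 473.9 81.1 size 105.1 34.0 yaw 7.0 z [0.0565 0.0601 0.0616] rgb [166. 163. 143.]
grinder 464.4 170.1 size 105.5 55.0 yaw 6.9 z [0.0549 0.0596 0.0609] rgb [171.  98.  81.]
grinder 545.0 26.8 size 39.2 9.8 yaw 7.0 z [0.0491 0.0524 0.0542] rgb [166. 102.  51.]
[0.0491, -0.3773, -0.0565] [-0.0008, -0.0019, 0.138] rows>= 3.1
[-0.0005, -0.3955, 0.04] [0.0, 0.0, 0.1047] rows>= 3.2
```

Grinder is seated. Next, the brush.

jog_arm:
  motion: "100 0.015 -0.12 -0.04 0 0 0.045; 100 0.03 -0.24 -0.056 0 0 0.09; 100 0.049 -0.377 -0.056 0 -0.001 0.138; 100 0.049 -0.377 -0.056 0 -0.001 0.138; 100 0.049 -0.377 -0.056 0 -0.001 0.138"

```text
time: 33.02
tool_pos: [0.4701, -0.1095, 0.2195]
tool_rot: [-0.001, 0.044, 0.999, 0.0]
contact_force: [-0.7, 1.4, 0.1]
gripper_width: 0.999
grasp_force: 0.0
```

jog_arm:
  motion: "100 0 -0.12 0.02 0 0 0.03; 100 0 -0.24 0.03 0 0 0.06; 100 0 -0.395 0.06 0 0 0.105; 100 0 -0.395 0.06 0 0 0.105; 100 0 -0.395 0.06 0 0 0.105"

```text
time: 33.65
tool_pos: [0.4539, -0.3053, 0.1905]
tool_rot: [-0.0, 0.122, 0.993, 0.001]
contact_force: [0.0, 0.0, 0.7]
gripper_width: 0.997
grasp_force: 0.0
```

jog_arm:
  motion: "100 0 0 0 0 0 0; 100 0 0 0 0 0 0; 100 0 0 0 0 0 0; 100 0 0 0 0 0 0; 100 0 0 0 0 0 0"

```text
time: 34.28
tool_pos: [0.4538, -0.3065, 0.1917]
tool_rot: [0.001, 0.122, 0.993, -0.0]
contact_force: [-0.7, 0.1, 0.7]
gripper_width: 1.002
grasp_force: 0.0
```

Run:
```python
from h import *
now(0);r=wlook("brush",(.445,-.307),zlo=.033)
h=r[2]+180
mv((r[0],r[1],.10,h),(r[0],r[1],.025,h))
wlook("brushall",(.445,-.307),zlo=.012)
```

```text
pos [ 0.4538 -0.3065  0.1917] head 165.98 F [-0.7  0.1  0.7] w 1.002 t 34.27 tilt [-0.002 -0.001]
brush 342.8 -248.2 size 33.4 23.9 yaw 59.5 z [0.0378 0.0409 0.0423] rgb [ 35.  60. 112.]
brush 445.3 -307.6 size 83.8 25.9 yaw -15.0 z [0.0385 0.041  0.0423] rgb [96. 66. 43.]
[0.0163, -0.0061, 0.1833] [-0.0004, 0.0012, 0.0117] rows>= 1.5
[0.0, 0.0, 0.15] [0.0, 0.0, 0.0] rows>= 1.2
brushall 342.9 -248.1 size 33.7 23.9 yaw 60.6 z [0.0246 0.0407 0.0422] rgb [ 33.  56. 105.]
brushall 445.4 -307.8 size 99.8 46.0 yaw -13.9 z [0.0204 0.0379 0.0421] rgb [91. 62. 41.]
```

jog_arm:
  motion: "100 0.0165 -0.006 0.1 0 0 0.008; 100 0.0165 -0.006 0.2 0 0 0.008; 100 0.0165 -0.006 0.28 0 0 0.008; 100 0.0165 -0.006 0.333 0 0 0.008; 100 0.0165 -0.006 0.333 0 0 0.008"

```text
time: 35.0
tool_pos: [0.4435, -0.3062, 0.0225]
tool_rot: [-0.002, 0.128, 0.992, 0.001]
contact_force: [0.6, -0.4, 0.8]
gripper_width: 0.999
grasp_force: 0.0
```

jog_arm:
  motion: "0 0 0 0 0 0 0; 0 0 0 0 0 0 0; 0 0 0 0 0 0 0; 0 0 0 0 0 0 0; 0 0 0 0 0 0 0"

```text
time: 35.62
tool_pos: [0.4462, -0.3085, 0.0265]
tool_rot: [0.002, 0.128, 0.992, -0.001]
contact_force: [-0.2, -0.3, 6.3]
gripper_width: 0.288
grasp_force: 61.2
```

jog_arm:
  motion: "0 0 0 0 0 0 0; 0 0 0 0 0 0 0; 0 0 0 -0.08 0 0 0; 0 0 0 -0.16 0 0 0; 0 0 0 -0.24 0 0 0"

```text
time: 36.25
tool_pos: [0.4445, -0.3069, 0.1453]
tool_rot: [0.0, 0.128, 0.992, 0.0]
contact_force: [0.5, -0.8, -1.4]
gripper_width: 0.286
grasp_force: 60.3
```

jog_arm:
  motion: "0 0 0 0 0 0 0; 0 0 0 0 0 0 0; 0 0 0 0 0 0 0; 0 0 0 0 0 0 0; 0 0 0 0 0 0 0"

```text
time: 36.88
tool_pos: [0.4448, -0.3072, 0.1442]
tool_rot: [0.0, 0.128, 0.992, -0.0]
contact_force: [1.2, 0.8, -1.3]
gripper_width: 0.288
grasp_force: 60.3
```

Run:
```python
from h import *
now(0);held("brush",lo=-.023,hi=-.005)
b=S["brush"];mv((.53,-.12,.16,176),(b[0],b[1],.14,186.85),(b[0],b[1],.085,186.85))
```

```text
pos [ 0.4448 -0.3072  0.1442] head 165.29 F [ 1.2  0.8 -1.3] w 0.288 t 36.88 tilt [-0.  0.]
held brush x [-0.0378  0.0425] y [-0.0126  0.0125] z [-0.0156 -0.0148 -0.0142 -0.0135] rect 1.3 -0.3 84.7 46.6 15.8 8829
[-0.0695, 0.4056, -0.031] [-0.0002, 0.0006, -0.1246] rows>= 3.3
[-0.1201, 0.4419, 0.04] [0.0, 0.0, -0.1262] rows>= 3.7
[0.0, 0.0, 0.11] [0.0, 0.0, 0.0] rows>= 0.9
```

jog_arm:
  motion: "0 -0.015 0.1 -0.02 0 0 -0.03; 0 -0.033 0.2 -0.03 0 0 -0.06; 0 -0.05 0.3 -0.03 0 0 -0.09; 0 -0.0695 0.405 -0.03 0 0 -0.125; 0 -0.0695 0.405 -0.03 0 0 -0.125"

```text
time: 37.55
tool_pos: [0.5311, -0.1176, 0.16]
tool_rot: [0.001, 0.032, 0.999, -0.0]
contact_force: [-1.0, 0.0, -1.4]
gripper_width: 0.286
grasp_force: 60.4
```

jog_arm:
  motion: "0 -0.03 0.11 0.01 0 0 -0.03; 0 -0.06 0.22 0.02 0 0 -0.06; 0 -0.09 0.33 0.03 0 0 -0.09; 0 -0.12 0.442 0.04 0 0 -0.126; 0 -0.12 0.442 0.04 0 0 -0.126"

```text
time: 38.17
tool_pos: [0.6056, 0.0982, 0.1392]
tool_rot: [0.0, -0.062, 0.998, -0.0]
contact_force: [-0.4, -0.5, -1.4]
gripper_width: 0.282
grasp_force: 60.4
```

jog_arm:
  motion: "0 0 0 0.05 0 0 0; 0 0 0 0.11 0 0 0; 0 0 0 0.11 0 0 0; 0 0 0 0.11 0 0 0; 0 0 0 0.11 0 0 0"

```text
time: 38.8
tool_pos: [0.6067, 0.0952, 0.087]
tool_rot: [0.002, -0.059, 0.998, -0.001]
contact_force: [0.1, 0.0, -1.1]
gripper_width: 0.283
grasp_force: 60.4
```

Run:
```python
from h import *
now(0);held("brush",lo=-.023,hi=-.005)
b=S["brush"];mv((b[0],b[1],.066,186.85))
```

```text
pos [0.6067 0.0952 0.087 ] head 186.82 F [ 0.1  0.  -1.1] w 0.283 t 38.8 tilt [-0.005 -0.002]
held brush x [-0.038   0.0424] y [-0.013   0.0121] z [-0.016  -0.0152 -0.0146 -0.0139] rect 1.4 5.4 38.6 83.1 89.3 8781
[0.0025, 0.0019, 0.0416] [-0.0011, 0.0029, -0.0002] rows>= 0.3
```

jog_arm:
  motion: "0 0.001 0.0015 0 -0.0005 0.0015 0; 0 0.001 0.0015 0.02 -0.0005 0.0015 0; 0 0.001 0.0015 0.036 -0.0005 0.0015 0; 0 0.001 0.0015 0.036 -0.0005 0.0015 0; 0 0.001 0.0015 0.036 -0.0005 0.0015 0"

```text
time: 39.48
tool_pos: [0.6048, 0.0964, 0.0667]
tool_rot: [-0.001, -0.06, 0.998, -0.0]
contact_force: [0.7, 0.6, -1.9]
gripper_width: 0.286
grasp_force: 60.4
```

Run:
```python
from h import *
now(0)
b=S["brush"];mv((b[0]+.001,b[1],.05,186.85))
```

```text
pos [0.6048 0.0964 0.0667] head 186.86 F [ 0.7  0.6 -1.9] w 0.286 t 39.48 tilt [ 0.001 -0.001]
[-0.003, -0.0008, 0.0333] [-0.0003, -0.0008, 0.0001] rows>= 0.3
```

jog_arm:
  motion: "0 -0.003 -0.0005 0.01 0 0 0; 0 -0.003 -0.0005 0.02 0 0 0; 0 -0.003 -0.0005 0.03 0 0 0; 0 -0.003 -0.0005 0.04 0 0 0; 0 -0.003 -0.0005 0.046 0 0 0"

```text
time: 40.1
tool_pos: [0.6072, 0.0966, 0.0448]
tool_rot: [0.001, -0.06, 0.998, -0.0]
contact_force: [-0.6, -0.1, 3.4]
gripper_width: 0.285
grasp_force: 61.0
```

jog_arm:
  motion: "0 0 0 0.003 0 0 0; 0 0 0 0.006 0 0 0; 0 0 0 0.008 0 0 0; 0 0 0 0.008 0 0 0; 0 0 0 0.008 0 0 0"

```text
time: 40.72
tool_pos: [0.6071, 0.0966, 0.0445]
tool_rot: [-0.001, -0.06, 0.998, -0.0]
contact_force: [-11.8, -1.0, 23.9]
gripper_width: 0.285
grasp_force: 63.5
```

Run:
```python
from h import *
now(0);held("brush",lo=-.023,hi=-.005)
```

```text
pos [0.6071 0.0966 0.0445] head 186.85 F [-11.8  -1.   23.9] w 0.285 t 40.73 tilt [ 0.001 -0.   ]
held brush x [-0.0383  0.0425] y [-0.0129  0.0122] z [-0.0159 -0.0151 -0.0145 -0.0138] rect 1.0 3.2 34.0 83.9 89.0 8859
```

jog_arm:
  motion: "0 0.002 0 -0.004 0 0 0; 0 0.002 0 -0.008 0 0 0; 40 0.002 0 -0.008 0 0 0; 55 0.002 0 -0.008 0 0 0; 55 0.002 0 -0.008 0 0 0"

```text
time: 41.4
tool_pos: [0.6047, 0.0961, 0.0432]
tool_rot: [-0.001, -0.06, 0.998, -0.0]
contact_force: [-0.1, -0.6, 0.2]
gripper_width: 0.551
grasp_force: 0.0
```

jog_arm:
  motion: "65 0 0 -0.1 0 0 0; 65 0 0 -0.2 0 0 0; 65 0 0 -0.3 0 0 0; 65 0 0 -0.42 0 0 0; 65 0 0 -0.42 0 0 0"

```text
time: 42.02
tool_pos: [0.6086, 0.0964, 0.2615]
tool_rot: [0.006, -0.06, 0.998, -0.001]
contact_force: [0.1, 0.3, 0.2]
gripper_width: 0.653
grasp_force: 0.0
```

jog_arm:
  motion: "65 0.06 0.04 0 0 0 0; 65 0.06 0.04 0 0 0 0; 65 0.06 0.04 0 0 0 0; 65 0.06 0.04 0 0 0 0; 65 0.06 0.04 0 0 0 0"

```text
time: 42.65
tool_pos: [0.5737, 0.1123, 0.2536]
tool_rot: [-0.001, -0.06, 0.998, -0.0]
contact_force: [-0.2, -0.5, -0.6]
gripper_width: 0.65
grasp_force: 0.0
```

Run:
```python
from h import *
now(0);f=grab_frame("wrist");save(f,"w5");C=cloud(f)
yaw=np.radians(YAW);ex=np.array([np.cos(yaw),np.sin(yaw)]);ey=np.array([-ex[1],ex[0]]);c0=np.array([.5345,.1337])
D=(C[...,:2]-c0);X=D@ex;Y=D@ey;Z=C[...,2];ok=f["range_z"]>0
for n,b in S.items():
  b=np.array(b)-c0;m=ok&(abs(X-b@ex)<.045)&(abs(Y-b@ey)<.008)
  print(n,np.percentile(Z[m],[2,50,98]).round(4))
# lid points in case frame
g=(f["color"][...,1].astype(int)>f["color"][...,0]+25)&ok&(Z>.05)&(abs(X)<.03)
print("lid pts",g.sum())
for lo in np.arange(.05,.25,.02):
  q=g&(Z>lo)&(Z<lo+.02)
  if q.sum()>10: print(round(lo+.01,3),np.percentile(Y[q],[5,50,95]).round(4))
g=(f["color"][...,1].astype(int)>f["color"][...,0]+25)&ok&(Z>.2)
print("top edge",g.sum(),X[g].min() if g.any() else 0,X[g].max() if g.any() else 0,Z[g].max() if g.any() else 0)
```

```text
pos [0.5737 0.1123 0.2536] head 186.83 F [-0.2 -0.5 -0.6] w 0.65 t 42.65 tilt [ 0.001 -0.001]
bone [0.0581 0.0598 0.0614]
comb [0.0188 0.0593 0.3404]
brush [0.0399 0.0602 0.3409]
grinder [0.0578 0.0605 0.0624]
lid pts 10276
0.06 [0.0393 0.1273 0.1308]
0.08 [0.1313 0.1341 0.1368]
0.1 [0.1371 0.1398 0.1424]
0.12 [0.1423 0.1451 0.1477]
0.14 [0.1479 0.1508 0.1538]
0.16 [0.1539 0.1569 0.1598]
0.18 [0.1596 0.162  0.1648]
0.2 [0.164  0.1652 0.1664]
top edge 2858 0.03157189859204632 0.13454281833152637 0.22318190565988294
```

View pics/w5.png

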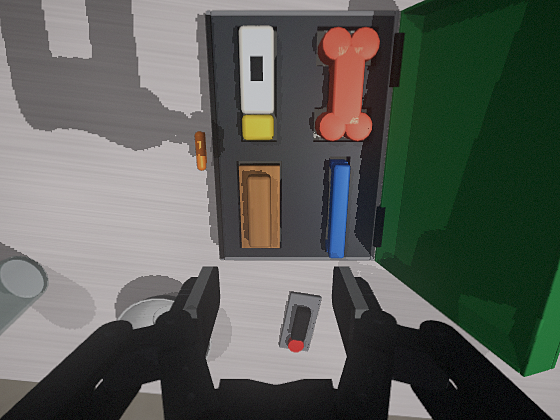

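All four items sit about 20 mm proud in their own cutouts: grinder (258,80), bone (348,83), brush (260,205) and comb (340,208). Now the lid. I'll go behind it with the fingers shut.

Run:
```python
from h import *
yaw=np.radians(YAW);ex=np.array([np.cos(yaw),np.sin(yaw)]);ey=np.array([-ex[1],ex[0]]);c0=np.array([.5345,.1337])
P=lambda Y,z:(*(c0+Y*ey),z,186.85)
for Y,z in ((.1,.33),(.22,.33),(.22,.18),(.15,.18),(.05,.18),(-.03,.2)): print(P(Y,z))
mv(P(.0,.33),P(.22,.33),P(.22,.18),P(.14,.18),P(.05,.18))
```

```text
(np.float64(0.5225729551014608), np.float64(0.23298618030717183), 0.33, 186.85)
(np.float64(0.5082605012232138), np.float64(0.35212959667577803), 0.33, 186.85)
(np.float64(0.5082605012232138), np.float64(0.35212959667577803), 0.18, 186.85)
(np.float64(0.5166094326521913), np.float64(0.2826292704607577), 0.18, 186.85)
(np.float64(0.5285364775507304), np.float64(0.1833430901535859), 0.18, 186.85)
(np.float64(0.5380781134695617), np.float64(0.10391414590784848), 0.2, 186.85)
[0.0729, 0.0516, -0.1525] [-0.0003, -0.0008, -0.0002] rows>= 1.4
[0.0, 0.44, 0.0] [0.0, 0.0, 0.0] rows>= 3.5
[0.0, 0.0, 0.3] [0.0, 0.0, 0.0] rows>= 2.4
[-0.0, -0.16, 0.0] [0.0, 0.0, 0.0] rows>= 1.3
[-0.0, -0.18, 0.0] [0.0, 0.0, 0.0] rows>= 1.4
```

jog_arm:
  motion: "0 0.03 0.02 -0.08 0 0 0; 0 0.073 0.052 -0.152 0 0 0; 0 0.073 0.052 -0.152 0 0 0; 0 0.073 0.052 -0.152 0 0 0; 0 0.073 0.052 -0.152 0 0 0"

```text
time: 43.32
tool_pos: [0.5339, 0.1337, 0.3279]
tool_rot: [-0.002, -0.06, 0.998, -0.0]
contact_force: [-0.3, -1.0, 0.3]
gripper_width: 0.002
grasp_force: 0.0
```

jog_arm:
  motion: "0 0 0.11 0 0 0 0; 0 0 0.22 0 0 0 0; 0 0 0.33 0 0 0 0; 0 0 0.44 0 0 0 0; 0 0 0.44 0 0 0 0"

```text
time: 43.95
tool_pos: [0.5067, 0.3552, 0.3274]
tool_rot: [-0.002, -0.062, 0.998, -0.001]
contact_force: [0.2, -0.2, 0.3]
gripper_width: 0.002
grasp_force: 0.0
```

jog_arm:
  motion: "0 0 0 0.08 0 0 0; 0 0 0 0.16 0 0 0; 0 0 0 0.24 0 0 0; 0 0 0 0.3 0 0 0; 0 0 0 0.3 0 0 0"

```text
time: 44.58
tool_pos: [0.5059, 0.3503, 0.1752]
tool_rot: [-0.004, -0.059, 0.998, -0.002]
contact_force: [0.8, 0.3, 0.6]
gripper_width: -0.0
grasp_force: 0.0
```

jog_arm:
  motion: "0 0 -0.03 0 0 0 0; 0 0 -0.06 0 0 0 0; 0 0 -0.09 0 0 0 0; 0 0 -0.12 0 0 0 0; 0 0 -0.15 0 0 0 0"

```text
time: 45.2
tool_pos: [0.518, 0.2799, 0.1881]
tool_rot: [0.002, -0.06, 0.998, 0.003]
contact_force: [-14.2, 5.2, 29.4]
gripper_width: 0.001
grasp_force: 16.3
```

Run:
```python
from h import *
now(0);f=grab_frame("side");save(f,"s2")
```

```text
pos [0.518  0.2799 0.1881] head 186.87 F [-14.2   5.2  29.4] w 0.001 t 45.2 tilt [-0.005  0.006]
```

View pics/s2.png

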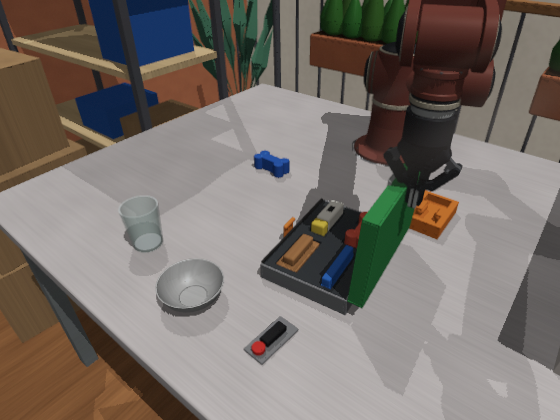

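The lid is near vertical at (385,240), and its top edge is wedging against the finger linkage (29 N up). I'll raise the tool before going on.

jog_arm:
  motion: "0 0 0.01 -0.02 0 0 0; 0 0 0.01 -0.04 0 0 0; 0 0 0.01 -0.05 0 0 0; 0 0 0.01 -0.05 0 0 0; 0 0 0.01 -0.05 0 0 0"

```text
time: 45.88
tool_pos: [0.5158, 0.2828, 0.2042]
tool_rot: [-0.001, -0.06, 0.998, -0.0]
contact_force: [0.3, 0.4, 0.2]
gripper_width: 0.004
grasp_force: 0.1
```

jog_arm:
  motion: "0 0 -0.03 0 0 0 0; 0 0 -0.05 0 0 0 0; 0 0 -0.07 0 0 0 0; 0 0 -0.09 0 0 0 0; 0 0 -0.11 0 0 0 0"

```text
time: 46.5
tool_pos: [0.5226, 0.2275, 0.2048]
tool_rot: [-0.0, -0.06, 0.998, -0.0]
contact_force: [-0.4, 0.1, -0.9]
gripper_width: -0.001
grasp_force: 0.2
```

Run:
```python
from h import *
now(0)
f=grab_frame("side");C=cloud(f);yaw=np.radians(YAW);ex=np.array([np.cos(yaw),np.sin(yaw)]);ey=np.array([-ex[1],ex[0]])
D=C[...,:2]-np.array([.5345,.1337]);X=D@ex;Y=D@ey;Z=C[...,2];c=f["color"].astype(int)
g=(c[...,1]>c[...,0]+25)&(c[...,1]>c[...,2]+15)&(f["range_z"]>0)&(abs(X)<.15)&(Y<.25)&(Y>-.15)&(Z>.04)
print(g.sum(),np.percentile(Z[g],[2,50,99]).round(3));i=g&(Z>np.percentile(Z[g],97));print("top Y",np.median(Y[i]).round(3))
```

```text
pos [0.5226 0.2275 0.2048] head 186.85 F [-0.4  0.1 -0.9] w -0.001 t 46.5 tilt [ 0.001 -0.001]
6658 [0.053 0.149 0.23 ]
top Y 0.075
```

jog_arm:
  motion: "0 0 -0.03 0 0 0 0; 0 0 -0.06 0 0 0 0; 0 0 -0.09 0 0 0 0; 0 0 -0.12 0 0 0 0; 0 0 -0.15 0 0 0 0"

```text
time: 47.18
tool_pos: [0.5317, 0.1528, 0.205]
tool_rot: [-0.0, -0.06, 0.998, -0.0]
contact_force: [-0.2, -0.3, -1.3]
gripper_width: 0.002
grasp_force: 0.0
```

jog_arm:
  motion: "0 0 0 0 0 0 0; 0 0 0 0 0 0 0; 0 0 0 0 0 0 0; 0 0 0 0 0 0 0; 0 0 0 0 0 0 0"

```text
time: 47.8
tool_pos: [0.5315, 0.1542, 0.2049]
tool_rot: [-0.0, -0.06, 0.998, -0.0]
contact_force: [-0.5, 0.1, 0.9]
gripper_width: 0.001
grasp_force: 0.0
```

```bash
cat >> h.py <<'E'
def lid(cam="side",name=None):
    f=grab_frame(cam);C=cloud(f);yaw=np.radians(YAW);ex=np.array([np.cos(yaw),np.sin(yaw)]);ey=np.array([-ex[1],ex[0]])
    if name: save(f,name)
    D=C[...,:2]-np.array([.5345,.1337]);X=D@ex;Y=D@ey;Z=C[...,2];c=f["color"].astype(int)
    g=(c[...,1]>c[...,0]+25)&(c[...,1]>c[...,2]+15)&(f["range_z"]>0)&(abs(X)<.15)&(Y<.25)&(Y>-.15)&(Z>.04)
    print(g.sum(),"Z",np.percentile(Z[g],[2,50,99]).round(4))
    t=g&(abs(X)<.12)&(Y>-.08)&(Y<.08)
    if t.sum()>200:
        A=np.c_[Y[t],X[t],np.ones(t.sum())];k=np.ones(len(A),bool)
        for _ in range(4):
            q=np.linalg.lstsq(A[k],Z[t][k],rcond=None)[0];e=abs(A@q-Z[t]);k=e<max(.003,2*np.median(e))
        print("face slope (lid angle)",-q[0].round(4),"along x",q[1].round(4),"Z at press",(q@[-.075,0,1]).round(4),"Z at hinge side",(q@[.075,0,1]).round(4))
E
python3 - <<'E'
from h import *
now(0);lid()
P=lambda Y,z:((.5345-.1193*Y),.1337+.9929*Y,z,186.85)
mv(P(.02,.26),P(-.075,.20),P(-.075,.10))
E
```

```text
pos [0.5315 0.1542 0.2049] head 186.89 F [-0.5  0.1  0.9] w 0.001 t 47.8 tilt [ 0.001 -0.   ]
9043 Z [0.049  0.0744 0.0825]
face slope (lid angle) 0.0664 along x -0.0018 Z at press 0.081 Z at hinge side 0.071
[-0.0009, -0.0013, -0.1102] [-0.0003, -0.0006, 0.0003] rows>= 0.9
[-0.0, -0.19, 0.12] [0.0, 0.0, 0.0] rows>= 1.8
[0.0, 0.0, 0.2] [0.0, 0.0, 0.0] rows>= 1.6
```

The lid is resting ajar at 0.066 rad, as expected. Now I'll press it down.

jog_arm:
  motion: "0 0 -0.1 0 0 0 0; 0 0 -0.191 0.05 0 0 0; 0 0 -0.191 0.13 0 0 0; 0 0 -0.191 0.2 0 0 0; 0 0 -0.191 0.21 0 0 0"

```text
time: 48.48
tool_pos: [0.5406, 0.059, 0.0969]
tool_rot: [-0.003, -0.06, 0.998, -0.0]
contact_force: [-0.1, -0.7, 0.8]
gripper_width: 0.003
grasp_force: 0.0
```

jog_arm:
  motion: "0 0 0 0.02 0 0 0; 0 0 0 0.035 0 0 0; 0 0 0 0.045 0 0 0; 0 0 0 0.055 0 0 0; 0 0 0 0.06 0 0 0"

```text
time: 49.1
tool_pos: [0.544, 0.0588, 0.0712]
tool_rot: [0.001, -0.06, 0.998, -0.001]
contact_force: [0.7, -1.0, 2.2]
gripper_width: 0.002
grasp_force: 1.0
```

jog_arm:
  motion: "0 0 0 0.004 0 0 0; 0 0 0 0.008 0 0 0; 0 0 0 0.01 0 0 0; 0 0 0 0.01 0 0 0; 0 0 0 0.01 0 0 0"

```text
time: 49.72
tool_pos: [0.5439, 0.0587, 0.0679]
tool_rot: [0.0, -0.06, 0.998, -0.001]
contact_force: [-5.1, -1.9, 15.5]
gripper_width: 0.002
grasp_force: 7.6
```

jog_arm:
  motion: "0 0 0 0.003 0 0 0; 0 0 0 0.006 0 0 0; 0 0 0 0.006 0 0 0; 0 0 0 0.006 0 0 0; 0 0 0 0.006 0 0 0"

```text
time: 50.35
tool_pos: [0.5441, 0.0586, 0.0676]
tool_rot: [-0.0, -0.06, 0.998, -0.001]
contact_force: [-14.5, -2.7, 30.6]
gripper_width: 0.001
grasp_force: 15.2
```

jog_arm:
  motion: "0 0 0 -0.03 0 0 0; 0 0 0 -0.1 0 0 0; 0 0 0 -0.2 0 0 0; 0 0 0 -0.3 0 0 0; 0 0 0 -0.3 0 0 0"

```text
time: 50.98
tool_pos: [0.5456, 0.0594, 0.2174]
tool_rot: [0.004, -0.06, 0.998, -0.0]
contact_force: [-0.7, -0.0, 0.6]
gripper_width: 0.0
grasp_force: 0.0
```

Run:
```python
from h import *
now(0);lid(name="s3");lid("wrist")
```

```text
pos [0.5456 0.0594 0.2174] head 186.87 F [-0.7 -0.   0.6] w 0.0 t 50.98 tilt [-0.008 -0.001]
8863 Z [0.0449 0.0697 0.072 ]
face slope (lid angle) 0.0041 along x -0.0016 Z at press 0.0703 Z at hinge side 0.0697
55465 Z [0.068  0.0695 0.0711]
face slope (lid angle) 0.0035 along x 0.0002 Z at press 0.0697 Z at hinge side 0.0692
```

View pics/s3.png

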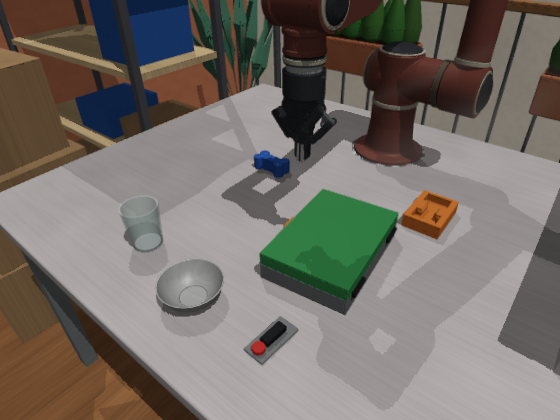

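The lid at (332,240) is flat and holding at about 0.004 rad with the arm clear. The bowl, jar and latch haven't moved, so I'm handing in.

```bash
python3 -c "
from plant import job_done
print(job_done())"
```

```text
the job is handed in; nothing more can be done
None
```

All four kit items (bone, comb, brush and grinder) are pressed down in their own cutouts. The lid is caught shut at about 0.004 rad, the bowl, jar and latch are where they were, and the job is handed in with no verdict returned.

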